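Lock a casting mould in a quick-release clamp

ROBOT

A 6-joint arm with a two-finger parallel gripper is mounted at the origin on the work surface; the furniture and walls round the work are solid. World frame = base frame: x ahead of the robot, y to its left, z up, the work surface at z = 0. Lengths are in m, angles in rad, forces in N, time in s.
With the tool pointing down it reaches from about 0.35 to 0.85 m from the base axis. Payload 8.1 kg.
Tool frame: the origin (TCP) lies midway between the tips of the shut fingers; the grasp point (between the pads) lies 19 mm behind it; z points along the fingers, y is the line along which they close (so a half turn about z gives the same grasp; the last joint's range is limited). The gripper opens to 93 mm and grips with 3 to 60 N. Pads are 15 mm wide; open, the fingers measure 128 mm over their backs; the gripper's body (75 mm by 188 mm) begins 65 mm behind the grasp point.
Start: joints at [-1.245, 0.13, 1.488, -0, 1.523, -0.085], TCP at [0.24, -0.55, 0.219] pointing down, gripper open.
Joint ranges: [-2.96, 2.96], [-0.89, 2.26], [0.02, 2.5], [-1.34, 4.48], [0, 2.73], [-2.66, 2.66]. Speed limits (rad/s): [2.39, 2.39, 2.79, 3.14, 3.14, 3.14].

INTERFACE

Orientations are given as a unit quaternion [x, y, z, w].
In Python, from workcell import monitor, read_camera, r, boxes_of, regions_of, tip_of gives the robot as it stands.
- The arm moves only by the tool servo_tool, never from a script. Its argument "plan" is a list of rows, each an object of numbers: "tx", "ty", "tz": the shift along the tool's x, y, z each as a share of 0.15 m, from -1 to 1; "yaw": the turn about the tool's z as a share of 360 degrees, from -1 to 1. In form: [{"tx": .., "ty": .., "tz": .., "yaw": ..}, ...]. A call has 1 to 8 rows; each row shifts and turns the commanded pose from where the row before left it, along the tool's axes as they then stand; what a row does not reach is not made up. A row lasts 1/12 s, in which the tool goes at most 41.7 mm and 7.16 degrees, less where a joint would pass 70% of its speed; a pose out of reach is approached as far as the arm can. A call with a number of a shift or a turn outside -1 to 1 is refused whole. A call with a gripper value outside its range is refused whole. "claw" is the opening, from -1 (shut) to 1 (fully open), set as the call begins (left out, the last holds). The fingers move at their own pace and stop on an object; "squeeze" is the grip in N (left out, the last holds). Time passes only in rows, so rows that do not move let the fingers close. It gives the time, the measured TCP pose, the force, the opening and the grip force at its end, in the units of the state.
- monitor.sense(): the state, without advancing time (a new reading comes with each control period).
- read_camera(name): name is "side" or "top"; returns a dict with "pixels" (420x560x3 uint8, red, green, blue), "depth" (420x560 float32, m along the optical axis (not along the pixel's ray), 0 where there is no reading), "vertical_fov" (degrees; the focal length in pixels is half the picture's height over the tangent of half this angle, whatever the lens; pixels are square), "cx", "cy" (the principal point, pixels), "k1" (the pictures are not rectified: a ray, as slopes to the right and down, at radius r is drawn at 1 + k1 r^2 times it, then the intrinsics apply), "R" (3x3) and "t" (3): a world point X has camera coordinates R X + t. Camera axes: x right, y down, z forward; pixel columns grow to the right and rows downward; lengths in m; the calibration is good to about 2 mm. A picture is of the moment at which its call begins.
- r.close_job(): hands the job in; it is judged then, once.
Trained networks look in a picture, given as the dict that the camera call returned (one of the last four; its "shot" number tells which), for a name from the list of things; names that differ only in an ending like _2 or _b are one class to them, and where a whole thing is asked for, a point or a joint stands for the part that bears it (a point fixed in the world has none). Each returns a list of dicts, best first, with "conf" (0 to 1); they miss things now and then, are a little off and sometimes report something else, mostly with a low value. They report only what shows in the picture. A call takes as long as a camera call. They do not tell look-alikes from the thing itself.
- boxes_of(query, picture): "extent" ([left, top, right, bottom] in pixels, round what is visible of it).
- regions_of(query, picture): "region" (420x560 bool, what is visible of it) and "extent" ([left, top, right, bottom] in pixels, round what is visible of it).
- tip_of(query, picture): "xy" ([column, row] in pixels: a listed point, or the origin of a listed thing).
The state is a dict: "t": time; "qpos": joint angles; "qvel": joint speeds; "effort": joint torques, N m; "tool_pos": TCP position; "tcp_rot": TCP orientation; "ft_force": force on the tool from outside, world axes, zero at the start; "wrist_torque": the same for the moment, N m; "width": opening from 0.0 (shut) to 1.0 (fully open); "finger_force": force on a finger pad.
Only numpy, scipy, OpenCV 4.12 (cv2) and the standard library are available. Lean on these libraries where they do the work, as an engineer would, in place of code of your own. Each camera call takes 0.05 s, during which the arm holds its last target. There are 200 camera calls.

TASK

Get the scenic-disc mould clamped for casting: slide it along the clamp's bed until it is fully home against the back stop, then, with the lever still up, turn the black hand nut on top clockwise until the clamp's foot comes down to just rest on the mould, no tighter, and finally close the red cam lever firmly all the way down, which should take a good push. The cream paint pot with the black lid stands where the lever comes down, so move it and leave it standing upright on the desk somewhere clear of the lever, and do not shift or knock over any of the other things.

Things in the scene. Friction and masses are not known exactly. Their poses are not given: they have to be found in the camera images.
- clamp: Fixed blue quick-release clamp. Origin on the desk under the axis of its upright stud; z up, +x the way the mould slides home, lever on the +y side. In this frame: bed plate x -210 to +32, y +-31, top at z=56 mm. Low side rails (z 56 to 62, inner faces y +-27) from x -77 to -22 mm, with flared mouths from x -92. Foot at x=-50, stop face at x=-22 mm.
- mould: Loose two-part aluminium mould on the bed, block 100 (x) x 50 (y) x 26 (z) mm, 0.4 to 0.85 kg, its axes nearly the clamp's. Origin: centre of its underside; home at x=-72 mm in the clamp's frame; starts drawn out 60 to 85 mm from there, toward -x. May be held across its 50 mm width, above the bed, and slid; its outer half stays clear of arm and foot.
- bed_stop (a point): Point on the bed at the foot of the back stop's face (stop 24 mm high), where the middle of the mould's leading lower edge must come. The clamp's blue arm, over it, is 26 mm wide and 14 mm thick, spans x -65 to +33 mm in the clamp's frame, and its top is 26 mm above the foot's sole.
- nut_grip (a point): Middle of the head of the black hand nut: vertical axis, head 40 mm across, from 11 mm below to 14 mm above this point and 92 mm above the free foot's sole. Clockwise seen from above it moves itself, arm and foot down 2 mm per rad (12.6 mm a turn). Stiff (0.3 N m), stays where left. At the start the foot is 3 to 7.5 mm above the mould's top: 1.5 to 3.8 rad.
- foot: Round foot with a rubber sole, 22 mm across, under the arm's front end. Origin: centre of its sole. Sprung in the arm (18 N per mm). Closing the lever pulls stud, arm, nut and foot 6 mm farther down: if the foot just touched before, it then presses with 70 to 95 N; each mm of gap left makes it 18 N less, each mm overtightened 18 N more.
- lever (a joint): Cam lever angle about its level pivot, along the clamp's x axis at y=0, z=32 mm. 0 = open, pointing up, 72 degrees above level, toward the clamp's +y; grows as it swings down; 1.31 = closed on its end stop, 3 degrees below level. Starts at 0 to 0.1, stays where left. Takes 3 N at the grip if slack, 7 to 10 N round 0.7 rad if the nut is right; past 1.18 it is over centre and stays shut.
- lever_grip (a point): Point in the red grip of the lever, 110 mm from the pivot axis, at x=+47 mm in the clamp's frame; the grip is 14 mm wide (along the clamp's x), 12 mm thick and ends 15 mm beyond this point.
- paint_pot_2: Loose cream paint pot with a black lid, 33 mm across, 49 mm tall, in the way under the lever. Origin: centre of its underside, z up.
- paint_pot_0: Loose bystander: blue paint pot, 33 mm across, 43 mm tall. Origin: centre of its underside.
- paint_pot_3: Loose bystander: black paint pot, 30 mm across, 43 mm tall. Origin: centre of its underside.
- rinse_cup: Loose bystander: glass tumbler, 64 mm across, 85 mm tall. Origin: centre of its underside.
- ink_bottle: Loose bystander: dark round ink bottle, 29 mm across, 70 mm tall. Origin: centre of its underside.
- mini_4: Loose bystander: grey miniature figure on a round black base, 28 mm across, 34 mm tall. Origin: centre of its underside.
Things that resemble listed ones, but are neither listed nor needed, are in the scene too. Of the things shaped like the mould, the aluminium one is meant.

How it is judged:
By the outcome, as a careful person would: the job done as asked, in the order asked, and still so for the second after the job is handed in, with the robot touching nothing.
It also fails if it takes over 72 s, if anything falls off the work surface, if the arm or the gripper's body presses on something with over 40 N, if the wrist force passes 120 N, or if a joint passes its speed limit or range.

## Working session

There is one attempt and no reset: what is moved stays moved. The work goes in short steps, Python scripts to look and compute and a tool call to move; the robot and the scene stay as the last step left them, time stands still between calls to the robot, and variables do not carry over. Pictures are saved under pics/ and viewed, at most 10 in all, crops included, and the job is handed in when it is done.

Besides the shell and the picture viewer there is one more tool, called after "Emit:" as name(argument=value, ...), one argument or row to a line, values as JSON. servo_tool: Moves the arm, as the interface text tells. Shift numbers are shares of 0.15 m and turn numbers shares of 360 degrees, none past 1 either way. Its arguments: {"type":"object","properties":{"plan":{"type":"array"},"claw":{"type":"number"},"squeeze":{"type":"number"}},"required":["plan"]}

```bash
mkdir -p pics; cat > h.py <<'E'
import numpy as np, cv2
from workcell import monitor, read_camera, r, boxes_of, regions_of, tip_of
def K(p):
    f=210/np.tan(np.radians(p["vertical_fov"])/2); return f
def ray(p,uv):
    d=(np.array(uv,float)-[p["cx"],p["cy"]])/K(p); s=d.copy()
    for _ in range(20): s=d/(1+p["k1"]*(s@s))
    return s
def at_depth(p,uv,z):
    s=ray(p,uv); return np.array(p["R"]).T@(np.array([s[0]*z,s[1]*z,z])-p["t"])
def at_z(p,uv,zw):
    R=np.array(p["R"]);c=-R.T@p["t"];s=ray(p,uv);d=R.T@np.array([s[0],s[1],1.]);return c+d*(zw-c[2])/d[2]
def proj(p,X):
    c=np.array(p["R"])@X+p["t"];s=c[:2]/c[2];s=s*(1+p["k1"]*(s@s));return s*K(p)+[p["cx"],p["cy"]]
def cloud(p):
    v,u=np.mgrid[0:420,0:560];d=np.stack([(u-p["cx"]),(v-p["cy"])],-1)/K(p);s=d.copy()
    for _ in range(20): s=d/(1+p["k1"]*(s**2).sum(-1,keepdims=True))
    z=p["depth"];c=np.concatenate([s*z[...,None],z[...,None]],-1)
    return (c-p["t"])@np.array(p["R"])
def save(p,n,crop=None,scale=1):
    im=p["pixels"][:,:,::-1]
    if crop: im=im[crop[1]:crop[3],crop[0]:crop[2]]
    cv2.imwrite("pics/"+n,cv2.resize(im,None,fx=scale,fy=scale,interpolation=cv2.INTER_CUBIC))
E
cat > a.py <<'E'
from h import *
np.set_printoptions(precision=4,suppress=True)
s=monitor.sense();print(s)
P={n:read_camera(n) for n in("top","side")}
big=np.vstack([P["top"]["pixels"],P["side"]["pixels"]])
for n,p in P.items():
    save(p,n+"0.png",scale=1.42); print(n,"cam",-np.array(p["R"]).T@p["t"],K(p),p["k1"],p["shot"])
    C=cloud(p)
    for q in ["clamp","mould","paint_pot_2","rinse_cup","ink_bottle","mini_4"]:
        for b in regions_of(q,p)[:5]:
            m=b["region"]&(p["depth"]>0)
            print(q,round(b["conf"],2),np.round(b["extent"]),np.median(C[m],0),"zmax",np.percentile(C[m][:,2],97))
    for q in ["bed_stop","nut_grip","foot","lever_grip","mould","clamp","paint_pot_2"]:
        for b in tip_of(q,p)[:3]: print("tip",q,round(b["conf"],2),np.round(b["xy"],1))
E
python3 a.py
```

```text
{'t': 0.0, 'qpos': array([-1.2454,  0.1311,  1.4893, -0.    ,  1.523 , -0.0854]), 'qvel': array([-0.0007,  0.0007,  0.0004,  0.0013,  0.0003, -0.0013]), 'effort': array([ -0.0021, -55.9851, -49.1762,   0.0763,   0.0353,  -0.0001]), 'tool_pos': array([ 0.2394, -0.5495,  0.2176]), 'tcp_rot': array([ 0.979 ,  0.204 , -0.0001, -0.0009]), 'ft_force': array([ 0.0502, -0.4372, -0.0832]), 'wrist_torque': array([0.0168, 0.0084, 0.0376]), 'finger_force': 0.0, 'width': 1.000586356663492}
top cam [ 0.4453 -0.1296  0.9974] 433.94768049470997 -0.13595234410824988 1
clamp 0.75 [239. 154. 364. 191.] [ 0.586  -0.1082  0.0579] zmax 0.1939764968699852
mould 0.94 [331. 295. 380. 332.] [ 0.2764 -0.2547  0.0257] zmax 0.0292051405473134
mould 0.84 [258. 260. 301. 303.] [ 0.3573 -0.0892  0.0257] zmax 0.029138115326862637
mould 0.79 [320. 149. 361. 180.] [ 0.6018 -0.2297  0.0811] zmax 0.08444945856283542
paint_pot_2 0.69 [250. 218. 263. 235.] [ 0.477  -0.0397  0.0477] zmax 0.051178869376127145
paint_pot_2 0.51 [208. 207. 221. 215.] [0.5129 0.0448 0.0417] zmax 0.04522279692252476
paint_pot_2 0.43 [276. 215. 2
[... 1350 characters left out ...]
3. 230.] [ 0.4741 -0.0471  0.0442] zmax 0.0500386048711924
paint_pot_2 0.49 [239. 177. 252. 194.] [0.5105 0.0394 0.0377] zmax 0.04410938655794025
rinse_cup 0.56 [370. 219. 407. 269.] [ 0.7175 -0.216   0.0494] zmax 0.08407681172207154
ink_bottle 0.76 [279. 260. 298. 287.] [ 0.5039 -0.1981  0.0532] zmax 0.07173411590625549
tip bed_stop 0.86 [308.5 215.3]
tip nut_grip 0.63 [305.6 176.1]
tip nut_grip 0.2 [274.8 174.2]
tip lever_grip 0.73 [277.3 173.4]
tip mould 0.91 [338.8 266.1]
tip mould 0.88 [190.1 355.9]
tip mould 0.86 [200.9 266.3]
tip clamp 0.81 [303.5 222.8]
tip clamp 0.55 [276.7 173.6]
tip paint_pot_2 0.8 [249.5 226.5]
tip paint_pot_2 0.59 [257.5 250. ]
tip paint_pot_2 0.59 [242.9 188.9]
```

View pics/top0.png

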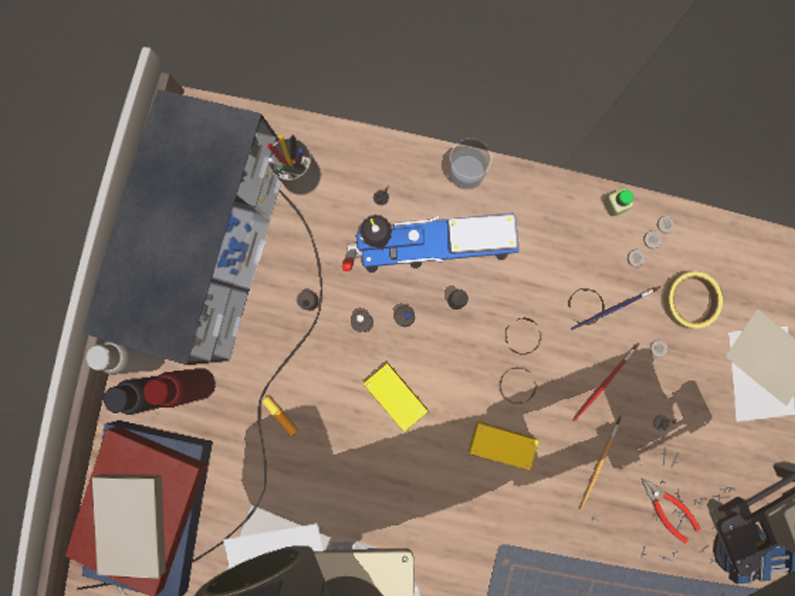

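View pics/side0.png

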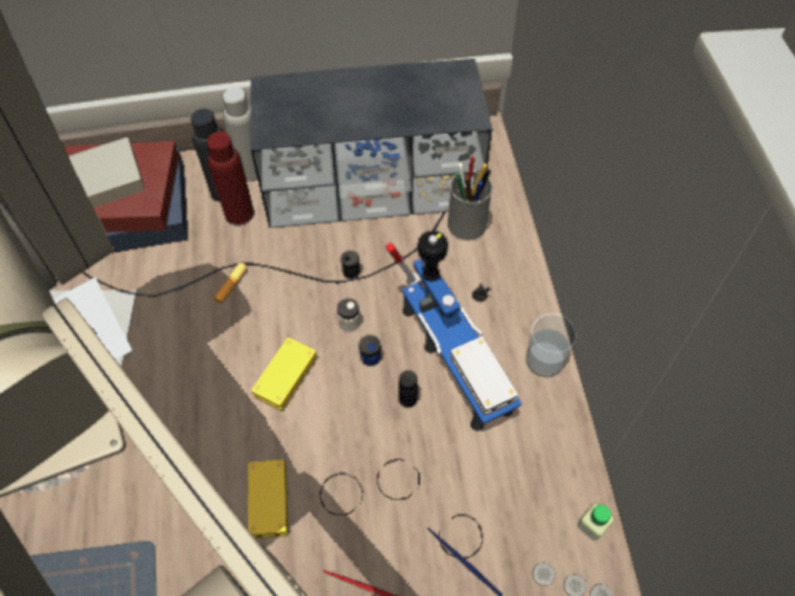

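The top view shows the blue clamp with the white-topped aluminium mould on its bed at about (482,232). The nut is at (376,230), the red lever at (347,263) and the pot with a white-speckled top at (361,320). The blue pot is at (404,315), the ink bottle at (457,297), and black pots are at (307,299) and elsewhere. The two yellow blocks at (395,397) and (504,446) are mould look-alikes.

In the side view, the candidates for the cream pot are (347,313), which has a cream body and black lid, (370,350), which is blue, and (349,263), which is black. I choose (347,313) and will check it in a close crop.

```bash
cat > b.py <<'E'
from h import *
np.set_printoptions(precision=4,suppress=True)
P={n:read_camera(n) for n in("top","side")}
save(P["side"],"crop1.png",(220,150,400,300),4.4)
for n,p in P.items():
    C=cloud(p).reshape(-1,3);rgb=p["pixels"].reshape(-1,3).astype(int)
    ok=(p["depth"].ravel()>0)
    R=lambda x0,x1,y0,y1,z0,z1:ok&(C[:,0]>x0)&(C[:,0]<x1)&(C[:,1]>y0)&(C[:,1]<y1)&(C[:,2]>z0)&(C[:,2]<z1)
    m=R(.5,.7,-.32,-.12,.074,.092)
    rc=cv2.minAreaRect((C[m][:,:2]*1000).astype(np.float32));print(n,"mould",rc,np.median(C[m][:,2]),m.sum())
    blue=(rgb[:,2]>rgb[:,0]+50)
    m=R(.5,.7,-.33,.02,.050,.062)&blue
    print("bed",cv2.minAreaRect((C[m][:,:2]*1000).astype(np.float32)),np.median(C[m][:,2]))
    m=R(.5,.7,-.2,.05,.1,.13)&blue
    print("arm",cv2.minAreaRect((C[m][:,:2]*1000).astype(np.float32)),np.median(C[m][:,2]),m.sum())
    m=R(.5,.7,-.12,.02,.16,.21)
    print("nut",cv2.minEnclosingCircle((C[m][:,:2]*1000).astype(np.float32)),np.percentile(C[m][:,2],[5,50,95]),m.sum())
    m=ok&(rgb[:,0]>130)&(rgb[:,1]<70)&(rgb[:,2]<70)&(C[:,1]>-.1)&(C[:,1]<.1)&(C[:,0]>.5)
    print("lever",np.median(C[m],0),C[m].min(0),C[m].max(0),m.sum())
    m=R(.445,.51,-.07,-.005,.042,.06)
    print("pot",cv2.minEnclosingCircle((C[m][:,:2]*1000).astype(np.float32)),np.median(C[m][:,2]))
    for q,z in [("bed_stop",.056),("nut_grip",.179),("clamp",0)]:
        print(q,at_z(p,tip_of(q,p)[0]["xy"],z))
    m=R(.2,1.2,.0,.5,.03,.6)
    H=[(round(a,2),round(b,2),round(C[k][:,2].max(),3)) for a in np.arange(.4,.85,.06) for b in np.arange(-.04,.3,.06) for k in [R(a,a+.06,b,b+.06,.02,.7)] if k.sum()>5]
    print(H)
E
python3 b.py
```

```text
top mould ((639.7250366210938, -227.4253692626953), (122.4297866821289, 100.99913787841797), 2.6188886165618896) 0.08159243927539936 1157
bed ((599.2467041015625, -163.14157104492188), (60.484710693359375, 239.36305236816406), 3.7024524211883545) 0.05557183586070524
arm ((595.1997680664062, -91.08425903320312), (26.21336555480957, 97.20732116699219), 3.829455852508545) 0.11276075748844466 319
nut ((594.3148803710938, -74.65544128417969), 21.103059768676758) [0.1799 0.1921 0.1965] 384
lever [ 0.5514 -0.0293  0.148 ] [ 0.5455 -0.0372  0.138 ] [0.7354 0.0812 0.151 ] 30
pot ((476.77642822265625, -39.13351058959961), 16.17595100402832) 0.04823453416696505
bed_stop [ 0.6021 -0.0876  0.056 ]
nut_grip [ 0.5925 -0.0796  0.179 ]
clamp [ 0.5903 -0.0697  0.    ]
[(np.float64(0.4), np.float64(0.14), np.float64(0.193)), (np.float64(0.4), np.float64(0.2), np.float64(0.193)), (np.float64(0.4), np.float64(0.26), np.float64(0.192)), (np.float64(0.46), np.float64(-0.04), np.float64(0.052)), (np.float64(0.46), np.float64(0.02), np.float64(0.046)), (np.float64(0.46), np.float64(0.14), np.float64(0.194)),
[... 4082 characters left out ...]
 np.float64(0.193)), (np.float64(0.7), np.float64(0.14), np.float64(0.193)), (np.float64(0.7), np.float64(0.2), np.float64(0.192)), (np.float64(0.76), np.float64(0.02), np.float64(0.19)), (np.float64(0.76), np.float64(0.08), np.float64(0.192)), (np.float64(0.76), np.float64(0.14), np.float64(0.194)), (np.float64(0.76), np.float64(0.2), np.float64(0.193)), (np.float64(0.76), np.float64(0.26), np.float64(0.238)), (np.float64(0.82), np.float64(-0.04), np.float64(0.476)), (np.float64(0.82), np.float64(0.02), np.float64(0.429)), (np.float64(0.82), np.float64(0.08), np.float64(0.387)), (np.float64(0.82), np.float64(0.14), np.float64(0.339)), (np.float64(0.82), np.float64(0.26), np.float64(0.238))]
```

View pics/crop1.png

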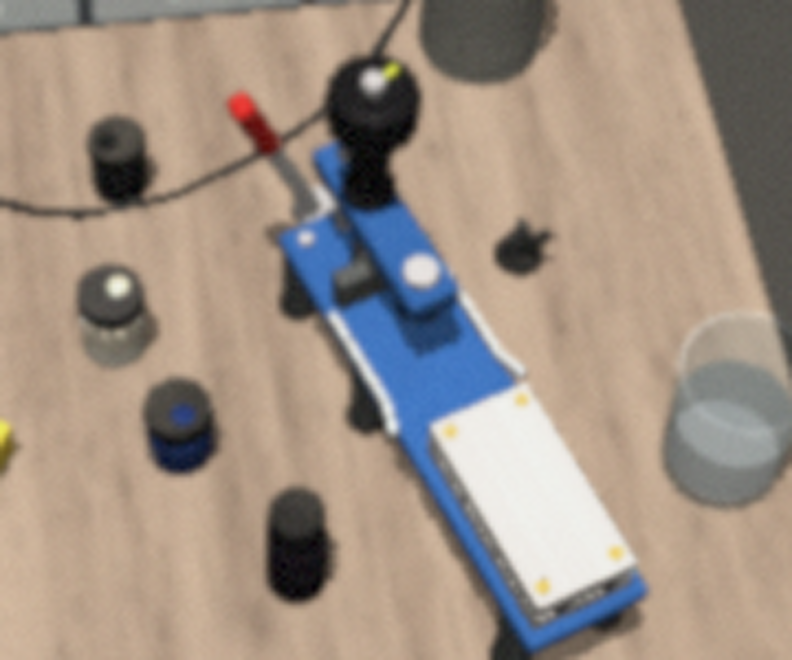

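The crop confirms it. The cream pot with the black lid is at crop (115,310), with the blue pot at (180,425), the ink bottle at (297,545) and the black pot at (117,160). The mould is on the bed with a white top, and the lever stands upright above the cream pot. Moving over the pot now.

Emit:
servo_tool(
  plan=[
    {"tx":0.175,"ty":-0.1556},
    {"tx":0.175,"ty":-0.1556},
    {"tx":0.175,"ty":-0.1556},
    {"tx":0.175,"ty":-0.1556},
    {"tx":0.175,"ty":-0.1556},
    {"tx":0.175,"ty":-0.1556},
    {"tx":0.175,"ty":-0.1556},
    {"tx":0.175,"ty":-0.1556},
  ],
  claw=0.12,
)

```text
invalid input
```

Emit:
servo_tool(
  plan=[
    {"tx":0.175,"ty":-0.1556},
    {"tx":0.175,"ty":-0.1556},
    {"tx":0.175,"ty":-0.1556},
    {"tx":0.175,"ty":-0.1556},
    {"tx":0.175,"ty":-0.1556},
    {"tx":0.175,"ty":-0.1556},
    {"tx":0.175,"ty":-0.1556},
    {"tx":0.175,"ty":-0.1556},
  ],
)

```text
invalid input
```

Emit:
servo_tool(
  plan=[
    {"tz":0.1},
    {"tz":0},
  ],
)

```text
invalid input
```

Emit:
servo_tool(
  plan=[
    {"tx":0.175,"ty":-0.1556,"tz":0,"yaw":0},
    {"tx":0.175,"ty":-0.1556,"tz":0,"yaw":0},
    {"tx":0.175,"ty":-0.1556,"tz":0,"yaw":0},
    {"tx":0.175,"ty":-0.1556,"tz":0,"yaw":0},
    {"tx":0.175,"ty":-0.1556,"tz":0,"yaw":0},
    {"tx":0.175,"ty":-0.1556,"tz":0,"yaw":0},
    {"tx":0.175,"ty":-0.1556,"tz":0,"yaw":0},
    {"tx":0.175,"ty":-0.1556,"tz":0,"yaw":0},
  ],
  claw=0.12,
)

```text
t: 2.47
tool_pos: [0.358, -0.2935, 0.2188]
tcp_rot: [0.979, 0.204, 0.0, 0.0]
ft_force: [0.8, 0.1, -0.4]
width: 0.564
finger_force: 0.0
```

Emit:
servo_tool(
  plan=[
    {"tx":0.175,"ty":-0.1556,"tz":0,"yaw":0},
    {"tx":0.175,"ty":-0.1556,"tz":0,"yaw":0},
    {"tx":0.175,"ty":-0.1556,"tz":0,"yaw":0},
    {"tx":0.175,"ty":-0.1556,"tz":0,"yaw":0},
    {"tx":0.175,"ty":-0.1556,"tz":0,"yaw":0},
    {"tx":0.175,"ty":-0.1556,"tz":0.1,"yaw":0},
    {"tx":0.175,"ty":-0.1556,"tz":0.1,"yaw":0},
    {"tx":0.175,"ty":-0.1556,"tz":0.1,"yaw":0},
  ],
)

```text
t: 3.13
tool_pos: [0.4764, -0.0383, 0.1737]
tcp_rot: [0.979, 0.204, 0.001, 0.0]
ft_force: [0.5, 0.0, 0.9]
width: 0.559
finger_force: 0.0
```

Emit:
servo_tool(
  plan=[
    {"tx":0,"ty":0,"tz":0.2,"yaw":0},
    {"tx":0,"ty":0,"tz":0.2,"yaw":0},
    {"tx":0,"ty":0,"tz":0.1,"yaw":0},
    {"tx":0,"ty":0,"tz":0,"yaw":0},
  ],
)

```text
t: 3.47
tool_pos: [0.4724, -0.039, 0.0944]
tcp_rot: [0.979, 0.204, -0.003, -0.001]
ft_force: [-0.6, 0.4, -0.7]
width: 0.555
finger_force: 0.0
```

Emit:
servo_tool(
  plan=[
    {"tx":0,"ty":0,"tz":0.15,"yaw":0},
    {"tx":0,"ty":0,"tz":0.15,"yaw":0},
    {"tx":0,"ty":0,"tz":0.13,"yaw":0},
    {"tx":0,"ty":0,"tz":0.07,"yaw":0},
    {"tx":0,"ty":0,"tz":0,"yaw":0},
    {"tx":0,"ty":0,"tz":0,"yaw":0},
  ],
)

```text
t: 3.97
tool_pos: [0.4759, -0.0402, 0.0245]
tcp_rot: [0.979, 0.204, 0.0, 0.0]
ft_force: [-0.4, -0.3, 0.4]
width: 0.565
finger_force: 0.0
```

Emit:
servo_tool(
  plan=[
    {"tx":0,"ty":0,"tz":0,"yaw":0},
    {"tx":0,"ty":0,"tz":0,"yaw":0},
    {"tx":0,"ty":0,"tz":0,"yaw":0},
    {"tx":0,"ty":0,"tz":0,"yaw":0},
    {"tx":0,"ty":0,"tz":0,"yaw":0},
  ],
  claw=-0.6,
  squeeze=12,
)

```text
t: 4.38
tool_pos: [0.4765, -0.0401, 0.0247]
tcp_rot: [0.979, 0.204, 0.001, 0.0]
ft_force: [-0.2, 0.7, 5.9]
width: 0.349
finger_force: 12.0
```

Emit:
servo_tool(
  plan=[
    {"tx":0,"ty":0,"tz":-0.13,"yaw":0},
    {"tx":0,"ty":0,"tz":-0.15,"yaw":0},
    {"tx":0,"ty":0,"tz":-0.12,"yaw":0},
    {"tx":-0.1,"ty":0.1,"tz":0,"yaw":0},
    {"tx":-0.15,"ty":0.14,"tz":0,"yaw":0},
    {"tx":-0.15,"ty":0.14,"tz":0,"yaw":0},
    {"tx":-0.15,"ty":0.14,"tz":0,"yaw":0},
    {"tx":-0.15,"ty":0.14,"tz":0,"yaw":0},
  ],
)

```text
t: 5.05
tool_pos: [0.4181, -0.1736, 0.0838]
tcp_rot: [0.979, 0.204, 0.0, 0.0]
ft_force: [0.2, 0.4, -0.2]
width: 0.348
finger_force: 12.0
```

Emit:
servo_tool(
  plan=[
    {"tx":-0.1,"ty":0.11,"tz":0,"yaw":0},
    {"tx":-0.03,"ty":0.03,"tz":0.05,"yaw":0},
    {"tx":0,"ty":0,"tz":0.14,"yaw":0},
    {"tx":0,"ty":0,"tz":0.12,"yaw":0},
    {"tx":0,"ty":0,"tz":0.06,"yaw":0},
    {"tx":0,"ty":0,"tz":0.02,"yaw":0},
    {"tx":0,"ty":0,"tz":0,"yaw":0},
  ],
)

```text
t: 5.63
tool_pos: [0.409, -0.1988, 0.0245]
tcp_rot: [0.979, 0.204, -0.001, -0.001]
ft_force: [-1.0, 0.2, -0.3]
width: 0.343
finger_force: 12.0
```

Emit:
servo_tool(
  plan=[
    {"tx":0,"ty":0,"tz":0,"yaw":0},
    {"tx":0,"ty":0,"tz":0,"yaw":0},
    {"tx":0,"ty":0,"tz":0,"yaw":0},
    {"tx":0,"ty":0,"tz":-0.15,"yaw":0},
    {"tx":0,"ty":0,"tz":-0.25,"yaw":0},
    {"tx":0,"ty":0,"tz":-0.25,"yaw":0},
    {"tx":0,"ty":0,"tz":-0.25,"yaw":0},
    {"tx":0,"ty":0,"tz":-0.1,"yaw":0},
  ],
  claw=0.35,
)

```text
t: 6.3
tool_pos: [0.4116, -0.2009, 0.1814]
tcp_rot: [0.979, 0.204, 0.003, 0.003]
ft_force: [1.0, -0.2, 0.1]
width: 0.668
finger_force: 0.0
```

```bash
cat > c.py <<'E'
from h import *
np.set_printoptions(precision=4,suppress=True)
s=monitor.sense();print(s["tool_pos"],s["qpos"])
X=np.array([-.0645,.998]);Y=np.array([-.998,-.0645]);O=np.array([.5933,-.0749])
for n in("top","side"):
    p=read_camera(n);C=cloud(p)
    for b in regions_of("mould",p):
        m=b["region"]&(p["depth"]>0)&(C[...,2]>.074)&(C[...,2]<.09)&(C[...,0]>.5)
        if m.sum()<200: continue
        rc=cv2.minAreaRect((C[m][:,:2]*1000).astype(np.float32));print(n,b["conf"],rc,np.median(C[m][:,2]))
        c=np.array(rc[0])/1000-O;print("clamp frame",c@X,c@Y)
    m=(C[...,0]>.37)&(C[...,0]<.45)&(C[...,1]>-.24)&(C[...,1]<-.16)&(C[...,2]>.02)&(C[...,2]<.08)&(p["depth"]>0)
    if m.sum(): print("pot",np.median(C[m],0),C[m].max(0))
E
python3 c.py
```

```text
[ 0.4116 -0.2009  0.1814] [-0.5663 -0.2528  1.9238  0.0001  1.4627  0.5935]
top 0.66 ((603.86962890625, -228.5641326904297), (50.7348518371582, 100.12705993652344), 2.9508016109466553) 0.08138347992232925
clamp frame -0.15403854548950197 -0.00063715308990469
side 0.9 ((602.5798950195312, -229.3913116455078), (51.33087921142578, 101.62828826904297), 2.8908205032348633) 0.08051563689193894
clamp frame -0.15478088225097655 0.0007033543716431229
pot [ 0.4075 -0.203   0.0463] [ 0.4246 -0.1827  0.0531]
```

Emit:
servo_tool(
  plan=[
    {"tx":0.12,"ty":0.1,"tz":0,"yaw":0},
    {"tx":0.2,"ty":0.18,"tz":0,"yaw":0},
    {"tx":0.2,"ty":0.18,"tz":0,"yaw":0},
    {"tx":0.2,"ty":0.18,"tz":0,"yaw":0},
    {"tx":0.2,"ty":0.16,"tz":0,"yaw":0},
    {"tx":0.1,"ty":0.088,"tz":0,"yaw":0},
    {"tx":0,"ty":0,"tz":0,"yaw":-0.0198},
    {"tx":0,"ty":0,"tz":0,"yaw":-0.0198},
  ],
)

```text
t: 7.17
tool_pos: [0.6024, -0.2601, 0.1708]
tcp_rot: [0.945, 0.327, -0.002, -0.002]
ft_force: [-0.1, 0.6, -0.3]
width: 0.673
finger_force: 0.0
```

Emit:
servo_tool(
  plan=[
    {"tx":0,"ty":0,"tz":0,"yaw":-0.0198},
    {"tx":0,"ty":0,"tz":0,"yaw":-0.0198},
    {"tx":0,"ty":0,"tz":0,"yaw":-0.0198},
    {"tx":0,"ty":0,"tz":0,"yaw":-0.0198},
    {"tx":0,"ty":0,"tz":0,"yaw":-0.0198},
    {"tx":0,"ty":0,"tz":0,"yaw":-0.0198},
    {"tx":0,"ty":0,"tz":0,"yaw":-0.0198},
    {"tx":0,"ty":0,"tz":0,"yaw":-0.0145},
  ],
)

```text
t: 7.83
tool_pos: [0.6014, -0.26, 0.1718]
tcp_rot: [0.686, 0.727, -0.001, -0.002]
ft_force: [-0.4, -0.5, -0.4]
width: 0.672
finger_force: 0.0
```

Emit:
servo_tool(
  plan=[
    {"tx":0,"ty":0,"tz":0,"yaw":0},
    {"tx":0,"ty":0,"tz":0,"yaw":0},
  ],
)

```text
t: 8.0
tool_pos: [0.6018, -0.2602, 0.1728]
tcp_rot: [0.69, 0.724, -0.0, -0.002]
ft_force: [-0.6, 0.5, 0.1]
width: 0.676
finger_force: 0.0
```

Emit:
servo_tool(
  plan=[
    {"tx":-0.013,"ty":0.021,"tz":0.12,"yaw":0},
    {"tx":0,"ty":0,"tz":0.2,"yaw":0},
    {"tx":0,"ty":0,"tz":0.2,"yaw":0},
    {"tx":0,"ty":0,"tz":0.13,"yaw":0},
    {"tx":0,"ty":0,"tz":0.07,"yaw":0},
    {"tx":0,"ty":0,"tz":0,"yaw":0},
    {"tx":0,"ty":0,"tz":0,"yaw":0},
  ],
)

```text
t: 8.58
tool_pos: [0.6057, -0.2624, 0.0668]
tcp_rot: [0.689, 0.724, -0.0, -0.001]
ft_force: [-0.7, 0.5, -0.5]
width: 0.678
finger_force: 0.0
```

Emit:
servo_tool(
  plan=[
    {"tx":0,"ty":0,"tz":0,"yaw":0},
    {"tx":0,"ty":0,"tz":0,"yaw":0},
    {"tx":0,"ty":0,"tz":0,"yaw":0},
    {"tx":0,"ty":0,"tz":0,"yaw":0},
    {"tx":0,"ty":0,"tz":0,"yaw":0},
  ],
  claw=-0.2,
  squeeze=20,
)

```text
t: 9.0
tool_pos: [0.607, -0.2634, 0.0694]
tcp_rot: [0.689, 0.725, 0.0, 0.002]
ft_force: [-2.4, -1.2, 6.2]
width: 0.534
finger_force: 20.0
```

Emit:
servo_tool(
  plan=[
    {"tx":0.04,"ty":-0.002,"tz":0,"yaw":-0.0005},
    {"tx":0.07,"ty":-0.003,"tz":0,"yaw":-0.0005},
    {"tx":0.08,"ty":-0.003,"tz":0,"yaw":-0.0005},
    {"tx":0.08,"ty":-0.003,"tz":0,"yaw":-0.0005},
    {"tx":0.08,"ty":-0.003,"tz":0,"yaw":-0.0005},
    {"tx":0.07,"ty":-0.002,"tz":0,"yaw":0},
    {"tx":0.04,"ty":-0.001,"tz":0,"yaw":0},
    {"tx":0.02,"ty":0,"tz":0,"yaw":0},
  ],
)

```text
t: 9.67
tool_pos: [0.6006, -0.1914, 0.0694]
tcp_rot: [0.683, 0.73, 0.0, 0.002]
ft_force: [-0.7, -5.9, 5.0]
width: 0.535
finger_force: 20.0
```

Emit:
servo_tool(
  plan=[
    {"tx":0.01,"ty":0,"tz":0,"yaw":0},
    {"tx":0.01,"ty":0,"tz":0,"yaw":0},
    {"tx":0.01,"ty":0,"tz":0,"yaw":0},
    {"tx":0,"ty":0,"tz":0,"yaw":0},
  ],
)

```text
t: 10.0
tool_pos: [0.6004, -0.1876, 0.0694]
tcp_rot: [0.683, 0.73, 0.0, 0.002]
ft_force: [0.5, -4.8, 5.6]
width: 0.533
finger_force: 20.0
```

Emit:
servo_tool(
  plan=[
    {"tx":0.012,"ty":-0.001,"tz":0,"yaw":0},
    {"tx":0.012,"ty":0,"tz":0,"yaw":0},
    {"tx":0.012,"ty":0,"tz":0,"yaw":0},
    {"tx":0.008,"ty":0,"tz":0,"yaw":0},
    {"tx":0,"ty":0,"tz":0,"yaw":0},
  ],
)

```text
t: 10.42
tool_pos: [0.5998, -0.182, 0.0694]
tcp_rot: [0.683, 0.73, -0.0, 0.003]
ft_force: [0.6, -9.3, 4.1]
width: 0.535
finger_force: 20.0
```

Emit:
servo_tool(
  plan=[
    {"tx":0.01,"ty":0,"tz":0,"yaw":0},
    {"tx":0.01,"ty":0,"tz":0,"yaw":0},
    {"tx":0,"ty":0,"tz":0,"yaw":0},
  ],
)

```text
t: 10.67
tool_pos: [0.5991, -0.1816, 0.0694]
tcp_rot: [0.684, 0.73, -0.002, 0.004]
ft_force: [0.0, -18.5, 3.1]
width: 0.533
finger_force: 20.0
```

Emit:
servo_tool(
  plan=[
    {"tx":0.012,"ty":0,"tz":0,"yaw":0},
    {"tx":0,"ty":0,"tz":0,"yaw":0},
  ],
)

```text
t: 10.83
tool_pos: [0.5989, -0.1807, 0.0694]
tcp_rot: [0.684, 0.73, -0.002, 0.004]
ft_force: [-0.6, -21.7, 1.0]
width: 0.538
finger_force: 20.0
```

Emit:
servo_tool(
  plan=[
    {"tx":0,"ty":0,"tz":0,"yaw":0},
    {"tx":0,"ty":0,"tz":0,"yaw":0},
    {"tx":0,"ty":0,"tz":0,"yaw":0},
    {"tx":0,"ty":0,"tz":-0.1,"yaw":0},
    {"tx":0,"ty":0,"tz":-0.2,"yaw":0},
    {"tx":0,"ty":0,"tz":-0.25,"yaw":0},
    {"tx":0,"ty":0,"tz":-0.25,"yaw":0},
    {"tx":0,"ty":0,"tz":-0.15,"yaw":0},
  ],
  claw=0.4,
)

```text
t: 11.5
tool_pos: [0.5992, -0.1746, 0.2143]
tcp_rot: [0.683, 0.731, 0.001, 0.002]
ft_force: [0.8, -0.3, 0.0]
width: 0.7
finger_force: 0.0
```

Emit:
servo_tool(
  plan=[
    {"tx":-0.2,"ty":0,"tz":-0.1,"yaw":0},
    {"tx":-0.25,"ty":0,"tz":0,"yaw":0},
    {"tx":-0.2,"ty":0,"tz":0,"yaw":0},
    {"tx":0,"ty":0,"tz":0,"yaw":0},
  ],
)

```text
t: 11.83
tool_pos: [0.6041, -0.2769, 0.2247]
tcp_rot: [0.684, 0.729, -0.001, 0.001]
ft_force: [0.6, 0.3, -0.3]
width: 0.703
finger_force: 0.0
```

```bash
cat >> c.py <<'E'
E
cat > d.py <<'E'
from h import *
np.set_printoptions(precision=4,suppress=True)
s=monitor.sense();print(s["t"],s["tool_pos"],s["qpos"])
X=np.array([-.0645,.998]);Y=np.array([-.998,-.0645]);O=np.array([.5933,-.0749])
for n in("top","side"):
    p=read_camera(n);C=cloud(p);D=(C[...,:2]-O);x=D@X;y=D@Y;z=C[...,2];ok=p["depth"]>0
    m=ok&(abs(y)<.03)&(x<-.06)&(x>-.21)&(z>.074)&(z<.092)
    rc=cv2.minAreaRect((np.c_[x[m],y[m]]*1000).astype(np.float32));print(n,"mould",rc,x[m].min())
    zm=np.median(z[ok&(abs(y)<.02)&(x<-.08)&(x>-.115)&(z>.07)&(z<.1)])
    za=[np.median(z[ok&(abs(y)<.009)&(x<b)&(x>a)&(z>.095)&(z<.135)]) for a,b in((-.062,-.04),(-.04,-.022),(-.022,.03))]
    zb=np.median(z[ok&(abs(y)<.028)&(x<-.14)&(x>-.2)&(z>.04)&(z<.07)])
    print("zmould",zm,"arm",za,"bed",zb,"arm-mould mm",1000*(za[1]-zm),1000*(za[0]-zm))
    m=ok&(np.hypot(x,y)<.022)&(z>.16)&(z<.21); print("nut",np.percentile(z[m],[50,90]) if m.sum() else 0)
    save(p,n+"_%d.png"%(s["t"]*10),(220,120,400,255) if n=="top" else (220,150,400,300),4.4)
E
python3 d.py; ls pics
```

```text
11.8333 [ 0.6041 -0.2769  0.2247] [-0.506   0.3012  1.2819 -0.0015  1.5572 -0.5694]
top mould ((-87.13363647460938, 1.4866294860839844), (50.70612716674805, 54.14515686035156), 89.70374298095703) -0.11433454964513108
zmould 0.08158997264790901 arm [np.float64(0.11432133295913655), np.float64(0.11294562886918794), np.float64(0.11285948802335768)] bed 0.0556006518865667 arm-mould mm 31.35565622127892 32.73136031122753
nut [0.1923 0.1948]
side mould ((-91.27559661865234, 22.5426082611084), (12.156302452087402, 62.220970153808594), 89.54177856445312) -0.12238359125377998
zmould 0.07974433074668062 arm [np.float64(nan), np.float64(0.11224694858604391), np.float64(0.11597050489323604)] bed 0.05455187956961956 arm-mould mm 32.50261783936328 nan
nut [0.1903 0.1934]
crop1.png
side0.png
side_118.png
top0.png
top_118.png
  return _methods._mean(a, axis=axis, dtype=dtype,
  ret = ret.dtype.type(ret / rcount)
```

```bash
python3 -c "
import cv2,numpy as np
a=cv2.imread('pics/top_118.png');b=cv2.imread('pics/side_118.png')
w=400
f=lambda i:cv2.resize(i,(w,int(i.shape[0]*w/i.shape[1])))
a,b=f(a),f(b);h=max(a.shape[0],b.shape[0]);o=np.zeros((h,800,3),np.uint8);o[:a.shape[0],:400]=a;o[:b.shape[0],400:]=b;cv2.imwrite('pics/m1.png',o)"
```

```text
(no output)
```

View pics/m1.png

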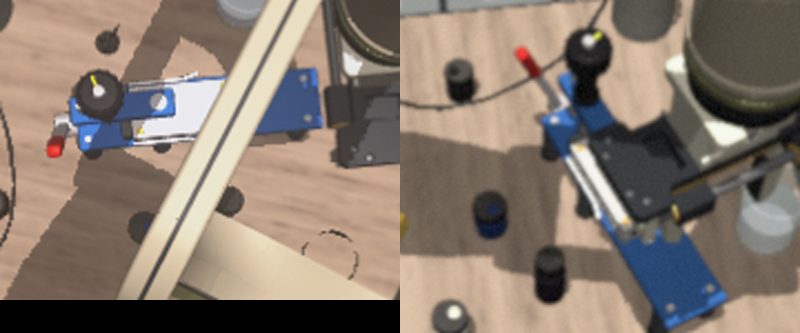

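The montage shows the mould under the arm with its outer end at x = -122 mm in the clamp frame, so it is home. The cream pot stands upright at (450,318) in the right-hand view. Next is the nut.

Emit:
servo_tool(
  plan=[
    {"tx":0.1,"ty":0.004,"tz":0,"yaw":0},
    {"tx":0.2,"ty":0.004,"tz":0,"yaw":0},
    {"tx":0.25,"ty":0.004,"tz":0,"yaw":0},
    {"tx":0.25,"ty":0.004,"tz":0,"yaw":0},
    {"tx":0.25,"ty":0,"tz":0,"yaw":0},
    {"tx":0.2,"ty":0,"tz":0,"yaw":0},
    {"tx":0.1,"ty":0,"tz":0,"yaw":0},
    {"tx":0,"ty":0,"tz":0,"yaw":-0.0195},
  ],
  claw=0.2,
)

```text
t: 12.6
tool_pos: [0.5928, -0.0643, 0.2249]
tcp_rot: [0.636, 0.771, 0.001, -0.0]
ft_force: [0.8, -1.1, 0.2]
width: 0.599
finger_force: 0.0
```

Emit:
servo_tool(
  plan=[
    {"tx":0,"ty":0,"tz":0,"yaw":-0.0195},
    {"tx":0,"ty":0,"tz":0,"yaw":-0.0195},
    {"tx":0,"ty":0,"tz":0,"yaw":-0.0195},
    {"tx":0,"ty":0,"tz":0,"yaw":-0.0195},
    {"tx":0,"ty":0,"tz":0,"yaw":-0.0195},
    {"tx":0,"ty":0,"tz":0,"yaw":-0.0195},
    {"tx":0,"ty":0,"tz":0,"yaw":-0.0195},
    {"tx":0,"ty":0,"tz":0,"yaw":-0.0195},
  ],
)

```text
t: 13.27
tool_pos: [0.593, -0.0685, 0.2246]
tcp_rot: [0.196, 0.981, 0.0, -0.0]
ft_force: [-0.3, -0.3, 0.2]
width: 0.601
finger_force: 0.0
```

Emit:
servo_tool(
  plan=[
    {"tx":0,"ty":0,"tz":0,"yaw":-0.0195},
    {"tx":0,"ty":0,"tz":0,"yaw":-0.0195},
    {"tx":0,"ty":0,"tz":0,"yaw":-0.0195},
    {"tx":0,"ty":0,"tz":0,"yaw":0},
    {"tx":0,"ty":0,"tz":0,"yaw":0},
  ],
)

```text
t: 13.68
tool_pos: [0.5931, -0.069, 0.2246]
tcp_rot: [0.018, 1.0, 0.0, -0.0]
ft_force: [-0.3, 0.4, -0.7]
width: 0.6
finger_force: 0.0
```

```bash
python3 -W ignore d.py; python3 -c "
from h import *
s=monitor.sense();q=s['tcp_rot'];a=2*np.arctan2(q[1],q[0]);x=np.array([np.cos(a),np.sin(a)]);y=np.array([np.sin(a),-np.cos(a)])
d=np.array([.5933,-.0747])-s['tool_pos'][:2];print(np.degrees(a),d,'tx,ty',d@x/.15,d@y/.15)"
```

```text
13.6833 [ 0.5931 -0.069   0.2246] [-0.2017  0.1203  1.4883  0.0002  1.5331 -1.7357]
top mould ((-91.17259979248047, 1.8389339447021484), (62.339622497558594, 49.991764068603516), 0.25926321744918823) -0.1223299422236294
zmould 0.081460291983693 arm [np.float64(0.11380252314211481), np.float64(0.11017195495184043), np.float64(0.11210401739927563)] bed 0.05545123387147438 arm-mould mm 28.711662968147422 32.342231158421804
nut 0
side mould ((-91.350830078125, 2.577524185180664), (51.26689147949219, 62.560062408447266), 89.47012329101562) -0.12279750088829429
zmould 0.08081975749380714 arm [np.float64(0.11386595384183619), np.float64(0.11222167764954151), np.float64(0.11509294972888683)] bed 0.054454731498991875 arm-mould mm 31.40192015573437 33.04619634802905
nut [0.1892 0.1929]
177.859596368686 [ 9.66103918e-05 -5.33527125e-03] tx,ty -0.0019720456280103303 -0.03551960406620481
```

Emit:
servo_tool(
  plan=[
    {"tx":-0.002,"ty":-0.0355,"tz":0,"yaw":0},
    {"tx":0,"ty":0,"tz":0.1,"yaw":0},
    {"tx":0,"ty":0,"tz":0.15,"yaw":0},
    {"tx":0,"ty":0,"tz":0.12,"yaw":0},
    {"tx":0,"ty":0,"tz":0.047,"yaw":0},
    {"tx":0,"ty":0,"tz":0,"yaw":0},
    {"tx":0,"ty":0,"tz":0,"yaw":0},
  ],
)

```text
t: 14.37
tool_pos: [0.5934, -0.0756, 0.1623]
tcp_rot: [0.018, 1.0, 0.0, -0.0]
ft_force: [-0.5, -0.2, -0.2]
width: 0.6
finger_force: 0.0
```

Emit:
servo_tool(
  plan=[
    {"tx":0,"ty":0,"tz":0,"yaw":0},
    {"tx":0,"ty":0,"tz":0,"yaw":0},
    {"tx":0,"ty":0,"tz":0,"yaw":0},
    {"tx":0,"ty":0,"tz":0,"yaw":0},
    {"tx":0,"ty":0,"tz":0,"yaw":0},
  ],
  claw=-0.5,
  squeeze=40,
)

```text
t: 14.78
tool_pos: [0.5943, -0.0751, 0.1635]
tcp_rot: [0.017, 1.0, 0.0, 0.001]
ft_force: [-0.2, 2.3, 5.5]
width: 0.42
finger_force: 40.0
```

```bash
cat > s.py <<'E'
from workcell import monitor
import numpy as np
np.set_printoptions(precision=4,suppress=True)
s=monitor.sense();q=s['tcp_rot']
print(s['t'],s['tool_pos'],np.degrees(2*np.arctan2(q[1],q[0])),"q6",s['qpos'][5],s['ft_force'],s['wrist_torque'],s['width'],s['finger_force'])
E
python3 s.py
```

```text
14.7833 [ 0.5943 -0.0751  0.1635] 178.05836083553137 q6 -1.7486471340975314 [-0.2273  2.2792  5.5397] [ 0.4314 -0.1238 -0.0522] 0.4200432527256036 40.001495252363384
```

Emit:
servo_tool(
  plan=[
    {"tx":0,"ty":0,"tz":0.0016,"yaw":0.0194},
    {"tx":0,"ty":0,"tz":0.0016,"yaw":0.0194},
    {"tx":0,"ty":0,"tz":0.0016,"yaw":0.0194},
    {"tx":0,"ty":0,"tz":0.0016,"yaw":0.0194},
    {"tx":0,"ty":0,"tz":0.0016,"yaw":0.0194},
    {"tx":0,"ty":0,"tz":0.0016,"yaw":0.0194},
    {"tx":0,"ty":0,"tz":0.0016,"yaw":0.0194},
    {"tx":0,"ty":0,"tz":0.0016,"yaw":0.0194},
  ],
)

```text
t: 15.45
tool_pos: [0.5943, -0.0752, 0.1616]
tcp_rot: [0.486, 0.874, 0.0, 0.001]
ft_force: [-0.1, 2.6, 6.1]
width: 0.421
finger_force: 40.0
```

```bash
python3 s.py; python3 -W ignore d.py
```

```text
15.45 [ 0.5943 -0.0752  0.1616] 121.8687872817579 q6 -0.7678331990058499 [-0.0507  2.6079  6.1015] [0.3079 0.003  0.3375] 0.42055100669443884 39.994564193766564
15.45 [ 0.5943 -0.0752  0.1616] [-0.2116  0.1579  1.5628  0.0003  1.4186 -0.7678]
top mould ((-91.4857177734375, 1.62255859375), (62.09456253051758, 50.70309829711914), 0.7233965396881104) -0.12231033080259175
zmould 0.08161308424348945 arm [np.float64(0.11123434427956458), np.float64(nan), np.float64(nan)] bed 0.05568261221736391 arm-mould mm nan 29.621260036075125
nut 0
side mould ((-91.61412811279297, 2.7329750061035156), (50.84429931640625, 62.82263946533203), 89.18670654296875) -0.1231181293236365
zmould 0.08059867855868795 arm [np.float64(0.11166977729862466), np.float64(0.1095127305020605), np.float64(0.11449777190371316)] bed 0.054509680492154794 arm-mould mm 28.914051943372556 31.071098739936716
nut [0.1831 0.1897]
```

Emit:
servo_tool(
  plan=[
    {"tx":0,"ty":0,"tz":0.0016,"yaw":0.0194},
    {"tx":0,"ty":0,"tz":0.0016,"yaw":0.0194},
    {"tx":0,"ty":0,"tz":0.0016,"yaw":0.0194},
    {"tx":0,"ty":0,"tz":0.0016,"yaw":0.0194},
    {"tx":0,"ty":0,"tz":0.0016,"yaw":0.0194},
    {"tx":0,"ty":0,"tz":0.0016,"yaw":0.0194},
    {"tx":0,"ty":0,"tz":0.0016,"yaw":0.0194},
    {"tx":0,"ty":0,"tz":0.0016,"yaw":0.0194},
  ],
)

```text
t: 16.22
tool_pos: [0.5943, -0.0751, 0.1596]
tcp_rot: [0.839, 0.545, 0.001, 0.001]
ft_force: [0.3, 1.0, 6.1]
width: 0.419
finger_force: 40.0
```

```bash
cat > e.py <<'E'
from h import *
import sys
np.set_printoptions(precision=4,suppress=True)
X=np.array([-.0645,.998]);Y=np.array([-.998,-.0645]);O=np.array([.5933,-.0749])
for n in sys.argv[1:]:
  g=[]
  for _ in range(3):
    p=read_camera(n);C=cloud(p);D=(C[...,:2]-O);x=D@X;y=D@Y;z=C[...,2];ok=p["depth"]>0
    c=p["pixels"].astype(int);blue=c[...,2]>c[...,0]+50
    A=ok&blue&(abs(y)<.011)&(x<-.022)&(x>-.063)&(z>.1)&(z<.13)
    M=ok&(abs(y)<.02)&(x<-.085)&(x>-.115)&(abs(z-.081)<.008)&~blue
    B=ok&blue&(abs(y)<.025)&(x<-.13)&(x>-.2)&(abs(z-.056)<.008)
    g.append((A.sum(),1000*np.median(z[A]),1000*np.median(z[M]),1000*np.median(z[B]),1000*(np.median(z[A])-np.median(z[M]))-26))
  print(n,np.array(g))
E
python3 s.py; python3 -W ignore e.py top side
```

```text
16.2167 [ 0.5943 -0.0751  0.1596] 65.99502923559058 q6 0.2073277298081262 [0.3478 1.0255 6.0693] [0.3766 0.1637 0.2708] 0.41880221785685795 39.994585232343525
top [[ 45.     108.3115  81.6787  55.5939   0.6328]
 [ 45.     107.9518  81.5836  55.7382   0.3683]
 [ 44.     108.9235  81.4466  55.4298   1.4769]]
side [[143.     108.1811  80.9512  54.5229   1.2298]
 [147.     107.9531  80.7431  54.7148   1.21  ]
 [148.     107.8783  80.6101  54.5454   1.2682]]
```

Emit:
servo_tool(
  plan=[
    {"tx":0,"ty":0,"tz":0.0015,"yaw":0.0179},
    {"tx":0,"ty":0,"tz":0.0015,"yaw":0.0179},
    {"tx":0,"ty":0,"tz":0.0015,"yaw":0.0179},
    {"tx":0,"ty":0,"tz":0.0015,"yaw":0.0179},
    {"tx":0,"ty":0,"tz":0,"yaw":0},
  ],
)

```text
t: 16.93
tool_pos: [0.5943, -0.0751, 0.1587]
tcp_rot: [0.939, 0.343, 0.001, 0.0]
ft_force: [0.5, 2.4, 6.3]
width: 0.42
finger_force: 40.0
```

```bash
python3 s.py; python3 -W ignore e.py side
```

```text
16.9333 [ 0.5943 -0.0751  0.1587] 40.12577512612921 q6 0.6588095001259 [0.4946 2.3647 6.259 ] [ 0.5438  0.0599 -0.2958] 0.41954532809468525 40.00520275672898
side [[143.     106.9731  80.6671  54.7244   0.306 ]
 [142.     106.8714  80.5809  54.6971   0.2905]
 [143.     107.2286  80.8788  54.6611   0.3498]]
```

Emit:
servo_tool(
  plan=[
    {"tx":0,"ty":0,"tz":0,"yaw":0},
    {"tx":0,"ty":0,"tz":0,"yaw":0},
    {"tx":0,"ty":0,"tz":0,"yaw":0},
    {"tx":0,"ty":0,"tz":-0.1,"yaw":0},
    {"tx":0,"ty":0,"tz":-0.15,"yaw":0},
    {"tx":0,"ty":0,"tz":-0.2,"yaw":0},
    {"tx":0,"ty":0,"tz":-0.2,"yaw":0},
    {"tx":0,"ty":0,"tz":-0.1,"yaw":0},
  ],
  claw=0.2,
)

```text
t: 17.75
tool_pos: [0.5944, -0.0757, 0.2739]
tcp_rot: [0.938, 0.346, 0.002, 0.001]
ft_force: [1.4, 0.0, 1.2]
width: 0.597
finger_force: 0.0
```

```bash
python3 s.py; python3 -W ignore e.py top side
```

```text
17.75 [ 0.5944 -0.0757  0.2739] 40.52238546832272 q6 0.6514275237377127 [1.4434 0.0109 1.2116] [-0.0078 -0.0874  0.0593] 0.5971520141645833 0.0
top [[ 65.     107.6312  81.7434  55.6841  -0.1122]
 [ 63.     107.8813  81.6115  55.6416   0.2699]
 [ 64.     108.0565  81.7282  55.4845   0.3283]]
side [[139.     107.2991  80.787   54.6131   0.5121]
 [143.     107.0247  80.9684  54.7041   0.0564]
 [143.     106.8519  80.6965  54.6315   0.1554]]
```

```bash
sed 's/range(3)/range(10)/; s/print(n,np.array(g))/g=np.array(g);print(n,g.mean(0),g.std(0))/; s/np.median/np.mean/g; s/abs(y)<.011/abs(y)<.009/' e.py > e2.py; python3 e2.py top side
```

```text
top [ 43.7    107.994   81.531   55.5776   0.463 ] [1.1    0.2786 0.0802 0.0703 0.2712]
side [108.4    107.111   80.6992  54.6271   0.4118] [3.2619 0.1562 0.1257 0.0562 0.1811]
```

Emit:
servo_tool(
  plan=[
    {"tx":0,"ty":0,"tz":0.15,"yaw":0},
    {"tx":0,"ty":0,"tz":0.2,"yaw":0},
    {"tx":0,"ty":0,"tz":0.2,"yaw":0},
    {"tx":0,"ty":0,"tz":0.15,"yaw":0},
    {"tx":0,"ty":0,"tz":0.05,"yaw":0},
    {"tx":0,"ty":0,"tz":0,"yaw":0},
    {"tx":0,"ty":0,"tz":0,"yaw":0},
  ],
)

```text
t: 19.63
tool_pos: [0.5938, -0.0754, 0.1582]
tcp_rot: [0.938, 0.346, 0.0, 0.0]
ft_force: [0.6, -0.4, -0.1]
width: 0.595
finger_force: 0.0
```

Emit:
servo_tool(
  plan=[
    {"tx":0,"ty":0,"tz":0,"yaw":0},
    {"tx":0,"ty":0,"tz":0,"yaw":0},
    {"tx":0,"ty":0,"tz":0,"yaw":0},
    {"tx":0,"ty":0,"tz":0,"yaw":0},
    {"tx":0,"ty":0,"tz":0,"yaw":0},
  ],
  claw=-0.5,
  squeeze=40,
)

```text
t: 20.05
tool_pos: [0.5943, -0.0752, 0.1593]
tcp_rot: [0.938, 0.346, 0.001, 0.0]
ft_force: [-1.9, 1.7, 5.9]
width: 0.418
finger_force: 40.0
```

```bash
python3 s.py
```

```text
20.05 [ 0.5943 -0.0752  0.1593] 40.535165763680794 q6 0.6514964313617594 [-1.9007  1.7315  5.8689] [ 0.327   0.3187 -0.08  ] 0.4184524408545336 40.00144884455949
```

Emit:
servo_tool(
  plan=[
    {"tx":0,"ty":0,"tz":0.0008,"yaw":0.0101},
    {"tx":0,"ty":0,"tz":0.0008,"yaw":0.0101},
    {"tx":0,"ty":0,"tz":0.0008,"yaw":0.0101},
    {"tx":0,"ty":0,"tz":0,"yaw":0},
  ],
)

```text
t: 20.38
tool_pos: [0.5943, -0.0752, 0.159]
tcp_rot: [0.967, 0.254, 0.001, 0.0]
ft_force: [-1.3, 1.9, 5.9]
width: 0.422
finger_force: 40.0
```

```bash
python3 s.py; python3 e2.py side
```

```text
20.3833 [ 0.5943 -0.0752  0.159 ] 29.414947775631518 q6 0.8457363395952922 [-1.3439  1.8739  5.9289] [ 0.3021  0.3521 -0.0193] 0.4215129025751496 40.002509616315365
side [108.3    106.6656  80.7738  54.6489  -0.1082] [2.6851 0.1645 0.0923 0.0709 0.2291]
```

Emit:
servo_tool(
  plan=[
    {"tx":0,"ty":0,"tz":0,"yaw":0},
    {"tx":0,"ty":0,"tz":0,"yaw":0},
    {"tx":0,"ty":0,"tz":0,"yaw":0},
    {"tx":0,"ty":0,"tz":-0.1,"yaw":0},
    {"tx":0,"ty":0,"tz":-0.2,"yaw":0},
    {"tx":0,"ty":0,"tz":-0.2,"yaw":0},
    {"tx":0,"ty":0,"tz":-0.1,"yaw":0.0179},
    {"tx":0,"ty":0,"tz":0,"yaw":0.0179},
  ],
  claw=0.2,
)

```text
t: 21.55
tool_pos: [0.5958, -0.0759, 0.2526]
tcp_rot: [0.99, 0.143, 0.004, 0.001]
ft_force: [0.6, -0.1, 0.1]
width: 0.601
finger_force: 0.0
```

Emit:
servo_tool(
  plan=[
    {"tx":0,"ty":0,"tz":0,"yaw":0.0179},
    {"tx":0,"ty":0,"tz":0,"yaw":0.0179},
    {"tx":-0.02,"ty":-0.08,"tz":0,"yaw":0},
    {"tx":-0.03,"ty":-0.15,"tz":0,"yaw":0},
    {"tx":-0.02,"ty":-0.097,"tz":0,"yaw":0},
    {"tx":0,"ty":0,"tz":0,"yaw":0},
    {"tx":0,"ty":0,"tz":0,"yaw":0},
  ],
  claw=-1,
)

```text
t: 22.13
tool_pos: [0.5795, -0.026, 0.2471]
tcp_rot: [0.999, 0.036, 0.0, 0.0]
ft_force: [1.0, 0.1, -0.1]
width: 0.148
finger_force: 0.0
```

```bash
python3 s.py; python3 -W ignore e2.py top side; cat > f.py <<'E'
from h import *
np.set_printoptions(precision=4,suppress=True)
X=np.array([-.0645,.998]);Y=np.array([-.998,-.0645]);O=np.array([.5933,-.0749])
s=monitor.sense();d=s["tool_pos"][:2]-O;print("tcp clamp",d@X,d@Y,s["tool_pos"][2])
for n in("top","side"):
    p=read_camera(n);C=cloud(p);c=p["pixels"].astype(int);D=C[...,:2]-O;x=D@X;y=D@Y
    m=(p["depth"]>0)&(c[...,0]>110)&(c[...,1]<75)&(c[...,2]<75)&(x>.02)&(x<.075)&(y>0)&(y<.15)
    if m.sum():print(n,"red",m.sum(),[np.median(v[m]) for v in(x,y,C[...,2])],"x",x[m].min(),x[m].max(),"y",y[m].min(),y[m].max(),"z",C[m][:,2].min(),C[m][:,2].max())
E
python3 f.py
```

```text
22.1333 [ 0.5795 -0.026   0.2471] 4.0790699639063694 q6 1.3665617753736923 [ 1.0498  0.147  -0.088 ] [ 0.0155  0.0158 -0.018 ] 0.14803660026144702 0.0
top [ 49.     107.5838  81.5358  55.6047   0.048 ] [2.     0.2444 0.1025 0.0499 0.2373]
side [107.5    106.7609  80.7981  54.6088  -0.0373] [3.2016 0.1761 0.067  0.0634 0.1493]
tcp clamp 0.04856503423227258 0.010444826924292046 0.24699988685730312
top red 20 [np.float64(0.04410379590422337), np.float64(0.040369641830619946), np.float64(0.1484103879758813)] x 0.04059044463062128 0.047131517617517056 y 0.03498808046295679 0.04487082229416893 z 0.14449494619227665 0.15128026711655992
side red 33 [np.float64(0.04237170317879857), np.float64(0.03972186178404722), np.float64(0.14557352380986924)] x 0.03992438126623986 0.04982191912568517 y 0.024422232682021615 0.04464875596309332 z 0.11061325329322572 0.15210766936045692
```

Emit:
servo_tool(
  plan=[
    {"tx":0,"ty":0,"tz":0.1,"yaw":0},
    {"tx":0,"ty":0,"tz":0.18,"yaw":0},
    {"tx":0,"ty":0,"tz":0.2,"yaw":0},
    {"tx":0,"ty":0,"tz":0.18,"yaw":0},
    {"tx":0,"ty":0,"tz":0.1,"yaw":0},
    {"tx":0,"ty":0,"tz":0,"yaw":0},
    {"tx":0,"ty":0,"tz":0,"yaw":0},
  ],
)

```text
t: 23.82
tool_pos: [0.579, -0.027, 0.1323]
tcp_rot: [0.999, 0.034, -0.001, -0.0]
ft_force: [0.5, 0.2, 0.5]
width: 0.002
finger_force: 0.0
```

Emit:
servo_tool(
  plan=[
    {"tx":-0.039,"ty":0,"tz":0,"yaw":0},
    {"tx":-0.039,"ty":0,"tz":0,"yaw":0},
    {"tx":-0.064,"ty":0,"tz":0.012,"yaw":0},
    {"tx":-0.064,"ty":0,"tz":0.012,"yaw":0},
    {"tx":-0.053,"ty":0,"tz":0.033,"yaw":0},
    {"tx":-0.053,"ty":0,"tz":0.033,"yaw":0},
  ],
)

```text
t: 24.32
tool_pos: [0.5351, -0.0305, 0.1228]
tcp_rot: [0.999, 0.034, 0.004, 0.0]
ft_force: [4.4, 2.0, 3.5]
width: 0.005
finger_force: 2.6
```

```bash
python3 s.py;python3 f.py
```

```text
24.3167 [ 0.5351 -0.0305  0.1228] 3.8454915021788545 q6 1.3506283984543312 [4.3688 2.0424 3.4746] [ 0.165  -0.6314 -0.0168] 0.004969117479113836 2.623663352569565
tcp clamp 0.048066870179234375 0.05523915406762962 0.12282936497403937
side red 29 [np.float64(0.045085476405762895), np.float64(0.07784987945322294), np.float64(0.12678884475879323)] x 0.039925137034273965 0.05233024995208428 y 0.07121190962539127 0.08263732297029482 z 0.12442214824363987 0.13370050386850027
```

Emit:
servo_tool(
  plan=[
    {"tx":-0.047,"ty":0,"tz":0.042,"yaw":0},
    {"tx":-0.047,"ty":0,"tz":0.042,"yaw":0},
    {"tx":-0.039,"ty":0,"tz":0.05,"yaw":0},
    {"tx":-0.039,"ty":0,"tz":0.05,"yaw":0},
    {"tx":-0.03,"ty":0,"tz":0.055,"yaw":0},
    {"tx":-0.03,"ty":0,"tz":0.055,"yaw":0},
    {"tx":0,"ty":0,"tz":0,"yaw":0},
  ],
)

```text
t: 25.0
tool_pos: [0.498, -0.0328, 0.0751]
tcp_rot: [0.999, 0.034, 0.0, 0.0]
ft_force: [0.1, -0.2, 0.7]
width: 0.006
finger_force: 0.3
```

```bash
python3 s.py;python3 f.py
```

```text
25.0 [ 0.498  -0.0328  0.0751] 3.8411754066948647 q6 1.3355374078579205 [ 0.0702 -0.1954  0.6829] [-0.049  -0.0975 -0.0145] 0.005574255048891767 0.25761045959370676
tcp clamp 0.04821119775823631 0.09241289440218398 0.07514310950026767
side red 36 [np.float64(0.044784464329558675), np.float64(0.11090506798320979), np.float64(0.07473506556596729)] x 0.039355700317457186 0.052029298319168284 y 0.10270480687791965 0.11772444850643574 z 0.06879631819864114 0.07957805235198363
```

Emit:
servo_tool(
  plan=[
    {"tx":-0.02,"ty":0,"tz":0.06,"yaw":0},
    {"tx":-0.02,"ty":0,"tz":0.06,"yaw":0},
    {"tx":-0.008,"ty":0,"tz":0.062,"yaw":0},
    {"tx":-0.008,"ty":0,"tz":0.062,"yaw":0},
    {"tx":0,"ty":0,"tz":0.038,"yaw":0},
    {"tx":0,"ty":0,"tz":0.02,"yaw":0},
    {"tx":0,"ty":0,"tz":0,"yaw":0},
  ],
)

```text
t: 25.68
tool_pos: [0.4901, -0.0331, 0.0324]
tcp_rot: [0.999, 0.034, -0.001, -0.0]
ft_force: [-14.9, 0.0, 32.8]
width: 0.004
finger_force: 16.7
```

```bash
python3 s.py;python3 f.py
```

```text
25.6833 [ 0.4901 -0.0331  0.0324] 3.8585843836901343 q6 1.3316851285016922 [-14.9358   0.0047  32.8329] [ 0.3551  2.5689 -0.0021] 0.0044336164625403095 16.692575167789983
tcp clamp 0.04833514404010038 0.10028383254991478 0.03239921449675939
side red 35 [np.float64(0.04471387568410357), np.float64(0.11842833490197345), np.float64(0.029146201713167053)] x 0.03981158446381068 0.0526944027621074 y 0.11277273486729153 0.12469875878824231 z 0.02107830840991485 0.032710908026073335
```

Emit:
servo_tool(
  plan=[
    {"tx":0,"ty":0,"tz":-0.05,"yaw":0},
    {"tx":0,"ty":0,"tz":-0.15,"yaw":0},
    {"tx":-0.1,"ty":0,"tz":-0.25,"yaw":0},
    {"tx":-0.15,"ty":0,"tz":-0.25,"yaw":0},
    {"tx":-0.2,"ty":0,"tz":-0.2,"yaw":0},
    {"tx":-0.2,"ty":0,"tz":-0.1,"yaw":0},
    {"tx":0,"ty":0,"tz":0,"yaw":0},
    {"tx":0,"ty":0,"tz":0,"yaw":0},
  ],
)

```text
t: 26.45
tool_pos: [0.3943, -0.0398, 0.1788]
tcp_rot: [0.999, 0.033, 0.002, 0.0]
ft_force: [0.8, 0.4, 0.2]
width: 0.004
finger_force: 0.0
```

```bash
python3 s.py;python3 f.py; python3 -W ignore e2.py side; python3 -W ignore d.py; python3 - <<'E'
from h import *
save(read_camera("side"),"fin.png",(140,120,440,345),2.6)
E
```

```text
26.45 [ 0.3943 -0.0398  0.1788] 3.809378693170666 q6 1.2741799803998577 [0.8223 0.398  0.2174] [ 0.0092  0.0257 -0.028 ] 0.00425743208823206 0.0
tcp clamp 0.04791078721488691 0.19629335191201858 0.17875521834866728
top red 101 [np.float64(0.04665506017973646), np.float64(0.10198485480900187), np.float64(0.03198799883139773)] x 0.040784598182613395 0.05307622038144404 y 0.08166800892715927 0.12201971670574034 z 0.02552804096366008 0.03688557871383885
side red 108 [np.float64(0.04549608519767502), np.float64(0.10319706002958916), np.float64(0.030701505541918098)] x 0.03952724612375311 0.05355109280100075 y 0.08301443874920036 0.12407940488743655 z 0.02556092162327256 0.03639709638683206
side [ 97.3    102.5293  80.7645  54.5936  -4.2353] [5.5866 0.139  0.0769 0.0521 0.1364]
27.05 [ 0.3942 -0.0395  0.1775] [-0.2296 -0.4332  2.0703  0.      1.5052  1.2741]
top mould ((-91.09542846679688, 1.5913925170898438), (62.17740249633789, 50.416439056396484), 0.2169969528913498) -0.12211849762697294
zmould 0.0816001673530388 arm [np.float64(0.10451036017095172), np.float64(0.10303124427635052), np.float64(0.10278214839787718)] bed 0.05544152978568873 arm-mould mm 21.431076923311725 22.91019281791293
nut [0.1823 0.185 ]
side mould ((-91.40184020996094, 3.1026573181152344), (62.841182708740234, 50.747188568115234), 0.09345579892396927) -0.12284873390810738
zmould 0.0807332892867404 arm [np.float64(0.10381690437712592), np.float64(0.10193512395772632), np.float64(0.10824574704347951)] bed 0.05465535058916766 arm-mould mm 21.20183467098592 23.08361509038552
nut [0.1808 0.1849]
```

View pics/fin.png

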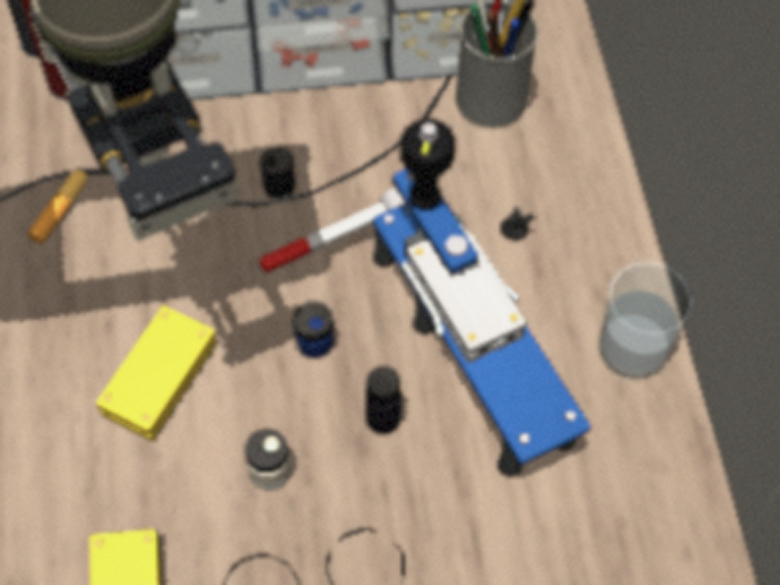

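The final picture shows the lever closed at (290,253), the mould home under the foot at (465,295), the cream pot upright at (268,458), and the other things where they were.

```bash
python3 -c "
from workcell import r
print(r.close_job())"
```

```text
the job is handed in; nothing more can be done
None
```

I handed the job in at about 27 s of the allowed 72 s, with no verdict returned: the mould is home against the back stop, the nut was set to a measured gap of about 0 mm, the lever is closed on its end stop, and the cream pot stands upright clear of it with nothing else visibly disturbed.

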